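# Snap the roller tester's guard shut and hold the run lever in the green

## Task

Press the sprung yellow-framed guard cover of the blue roller tester down until its front catch snaps and it stays fully shut by itself. Only then press the hold-to-run lever beside it down until its yellow pointer stands in the green band of the scale, never into the red, and keep it there: the program finishes while still holding the lever in the green. Leave the oil bottle, crimp die and marker where they are.

Things in the scene. Friction and masses are not known exactly. Their poses are not given: they have to be found in the camera images.
- tester: blue open-topped box 100 (x) x 110 (y) x 50 mm high, fixed, on a dark base plate 115 x 120 x 8 mm, an orange roller seated inside. It stands on a riser 2 to 50 mm high. Origin: centre of the base plate's underside; -x is the front (catch side), z up; yaw -0.55 to 0.05 rad. The cover's hinge line runs along its y at x = +53, z = 53 mm.
- cover (a joint): cover angle in rad: 0 = fully shut, grows as it opens upward about its far (+x) side, to 1.3. A spring holds it half open (0.4 to 1.0). It moves with 1 to 3 N at the front edge until the last 0.12 rad, where a snap catch on the front wall resists with about 10 N there; past it (0.03) the cover drops to 0 and stays shut by itself; short of it, it springs up.
- cover_pad (a point): centre of the black press pad (18 x 50 mm) on the cover's outer face, mid front edge, 92 mm from the hinge line. Turns with the cover: z = outward normal, -x = from hinge to front edge. Cover: plate 103 (hinge to edge) x 110 x 6 mm, yellow frame, clear window; a steel lip 48 mm wide hangs 29 mm down, 11 mm in front of the edge.
- cover_hinge (a point): middle of the cover's hinge line, on the tester's far side, 53 mm above the tester's origin; the hinge axis is the tester's y.
- pedestal: grey base plate 125 (x) x 100 (y) x 10 mm of the lever, fixed. It stands on a riser 2 to 50 mm high. Origin: centre of the plate's underside; -x is its front, z up; yaw -0.55 to 0.05. Lever hinge at x = +43, z = 85 mm between two cheeks (x 26 to 60, |y| to 23, 100 mm high). White scale plate, top at 119, left of the lever (x -17, y 20 to 48 mm); green band on its front, red below.
- lever (a joint): how far the lever is pressed, rad: 0 = at rest, sloping 0.35 rad up from the hinge to the front; grows as its grip goes down; stop at 0.6. The yellow pointer is in the green band from 0.225 to 0.375 (middle 0.30, lever nearly level), in the red from 0.45. A return spring pushes the grip up with about 5 N at rest, 10 N at 0.30, 12 N at 0.45 and lifts it at once when let go.
- lever_knob (a point): centre of the black grip of the lever: a bar with round ends, 26 mm thick and 58 mm long along the pedestal's y, 100 mm from the lever's hinge line, about 119 mm above the pedestal's origin at rest and 90 mm when the pointer is mid green. Press it down from above.
- lever_hinge (a point): middle of the lever's hinge line, 85 mm above the pedestal's origin; the hinge axis is the pedestal's y.
- oil: white oil bottle with red tip, 38 mm across, 120 mm high, a bystander; origin under its centre.
- die: grey crimp die on a black foot, 44 x 62 x 35 mm, a bystander; origin under its centre.
- marker: red and white marker pen lying flat, 16 x 119 x 17 mm, a bystander; origin under its centre.

How it is judged:
On the way, in this order (a step that is already met when the one before it is completed fails the run):
1. the cover is shut past its catch (value of joint cover below 0.03 rad), for 0.3 s.
2. the lever's pointer is in the green band (value of joint lever between 0.215 and 0.385 rad and value of joint cover below 0.03 rad), for 0.3 s.
At the end, for the whole second after the job is handed in: The cover is shut (below 0.03 rad) by its catch, and the robot is still pressing the lever (more than 4 N on it) with the joint steady between 0.215 and 0.385 rad (pointer in the green band) through the last second (all of step 2 and contact force between any of the fingers, the arm and lever above 4 N and velocity of joint lever between -0.1 and 0.1 rad/s); the arm keeps its last pose, push and grip.
It fails at once if the lever is pressed (beyond 0.1 rad) while the cover is not shut (value of joint lever above 0.1 rad and value of joint cover above 0.05 rad).
It fails at once if the lever is pressed into the red (beyond 0.46 rad) (value of joint lever above 0.46 rad).
It fails at once if a bystander is moved by more than 30 mm (distance of any of oil, die, marker from where it was at the start of the episode above 0.03 m).
It also fails if it takes over 51 s, if anything falls off the work surface, if the arm or the gripper's body presses on something with over 40 N, if the wrist force passes 120 N, or if a joint passes its speed limit or range.

## Robot

A 6-joint arm with a two-finger parallel gripper is mounted at the origin on a cart in front of the work surface, level with it; the furniture and walls round the work are solid. World frame = base frame: x ahead of the robot, y to its left, z up, the work surface at z = 0. Lengths are in m, angles in rad, forces in N, time in s.
With the tool pointing down it reaches from about 0.425 to 0.95 m from the base axis. Payload 3.5 kg.
Tool frame: the origin (TCP) lies midway between the tips of the shut fingers; the grasp point (between the pads) lies r.tcp_to_grasp behind it (r.tcp_to_grasp is the distance from the TCP to the grasp point, in m); z points along the fingers, y is the line along which they close (so a half turn about z gives the same grasp; the last joint's range is limited). The gripper opens to 85 mm and grips with 20 to 120 N. Pads are 22 mm wide; open, the fingers measure 114 mm over their backs; the gripper's body (76 mm by 85 mm) begins 54 mm behind the grasp point. The pads swing forward as they close: fully open they stand 13 mm farther back than shut.
Start: joints at [1.113, 0.286, 1.577, -0, 1.279, -0.15], TCP at [0.204, 0.643, 0.231] pointing down, gripper open.
Joint ranges: [-2.77, 2.77], [-0.9, 2.22], [0.21, 2.48], [-1.53, 4.67], [0.24, 2.81], [-2.84, 2.84]. Speed limits (rad/s): [2.79, 2.79, 3.14, 3.14, 3.14, 3.14].

## Interface

Orientations are given as a unit quaternion [x, y, z, w].
In Python, from workcell import r gives the robot as it stands. The module is installed in compiled form; this text tells all that it offers.
- The arm moves only by the shell command python3 -m handwheel 'ROWS'. ROWS is JSON, a list of rows, each a list of 7 numbers: the turn, a rotation vector about the tool's x, y, z scaled (see below), then the shift along the tool's x, y, z scaled (see below), then the opening, from 0 (shut) to 1 (fully open). A call has 1 to 5 rows; each row is the pose to reach, as a shift and turn from the pose commanded when the call began, along the tool's axes at that moment; what a row does not reach only later rows make up. The controller multiplies each number of a shift by 500 mm and each number of a turn by 120 degrees. A row lasts 1/12 s, in which the tool goes at most 41.7 mm and 7.16 degrees, less where a joint would pass 70% of its speed; a pose out of reach is approached as far as the arm can. A call with a number of a shift or a turn outside -1 to 1 is refused whole. A call with a gripper value outside its range is refused whole. The fingers move at their own pace and stop on an object; the grip force is fixed at half the most. Time passes only in rows, so rows that repeat a pose let the fingers close. It gives the time, the measured TCP pose, the force, the opening and the grip force at its end, in the units of the state.
- r.observe(): the state, without advancing time (a new reading comes with each control period).
- r.get_image(name): name is "scene" or "top"; returns the picture (420x560x3 uint8, red, green, blue); there is no depth.
- r.camera_model(name): a dict with "fx", "fy", "cx", "cy" (pixels), "extrinsics" (4x4, takes a point from world to camera coordinates). Camera axes: x right, y up, looking along -z (the intrinsics and any distortion apply to the point x, -y, -z); pixel columns grow to the right and rows downward; lengths in m; the calibration is good to about 2 mm. A picture is of the moment at which its call begins. camera_model takes no time and is no camera call.
- r.close_job(): hands the job in; it is judged then, once.
The state is a dict: "clock": time; "q": joint angles; "qd": joint speeds; "joint_torque": joint torques, N m; "tool_pos": TCP position; "orientation": TCP orientation; "wrist_force": force on the tool from outside, world axes, zero at the start; "moment": the same for the moment, N m; "gripper_width": finger opening in m; "finger_force": force on a finger pad.
Only numpy, scipy, OpenCV 4.12 (cv2) and the standard library are available. Lean on these libraries where they do the work, as an engineer would, in place of code of your own. Each camera call takes 0.05 s, during which the arm holds its last target. There are 200 camera calls.

## Working session

There is one attempt and no reset: what is moved stays moved. The work goes in short steps, Python scripts to look and compute and a shell command to move; the robot and the scene stay as the last step left them, time stands still between calls to the robot, and variables do not carry over. Pictures are saved under pics/ and viewed, at most 10 in all, crops included, and the job is handed in when it is done.

```bash
mkdir -p pics
cat > h.py <<'E'
from workcell import r
import numpy as np, cv2
from scipy.spatial.transform import Rotation as R
def cam(n):
    m=r.camera_model(n); return m,np.array(m["extrinsics"])
def ray(n,px):
    m,E=cam(n); d=np.array([(px[0]-m["cx"])/m["fx"],-(px[1]-m["cy"])/m["fy"],-1.])
    Rt=E[:3,:3]; return -Rt.T@E[:3,3], Rt.T@d
def plane(n,px,z):
    o,d=ray(n,px); return o+d*(z-o[2])/d[2]
def two(pa,pb):
    o1,d1=ray("scene",pa);o2,d2=ray("top",pb)
    A=np.stack([d1,-d2],1); s=np.linalg.lstsq(A,o2-o1,rcond=None)[0]
    a=o1+d1*s[0];b=o2+d2*s[1]; return (a+b)/2,np.linalg.norm(a-b)
def proj(n,p):
    m,E=cam(n); c=E[:3,:3]@np.asarray(p)+E[:3,3]
    return np.array([m["cx"]+m["fx"]*c[0]/-c[2], m["cy"]-m["fy"]*c[1]/-c[2]])
def rel(p):  # tool-frame shift in row units
    s=r.observe(); return R.from_quat(s["orientation"]).inv().apply(np.asarray(p)-s["tool_pos"])/0.5
E
python3 - <<'E'
from h import *
np.set_printoptions(precision=4,suppress=True)
ims=[]
for n in("scene","top"):
    im=r.get_image(n); np.save(n+"0.npy",im); cv2.imwrite(f"pics/{n}0.png",cv2.resize(im[:,:,::-1],(800,600),interpolation=cv2.INTER_CUBIC)); m=r.camera_model(n); print(m)
print(r.observe(),r.tcp_to_grasp)
E
```

```text
{'fx': 411.73225947923345, 'fy': 411.73225947923345, 'cx': 280.162074924738, 'cy': 207.78015285741125, 'extrinsics': array([[ 0.8181, -0.5746,  0.022 , -0.2705],
       [ 0.2844,  0.4376,  0.853 , -0.3864],
       [-0.4998, -0.6916,  0.5214, -0.4737],
       [ 0.    ,  0.    ,  0.    ,  1.    ]])}
{'fx': 534.5503726410199, 'fy': 534.5503726410199, 'cx': 275.205491641574, 'cy': 211.9532047691798, 'extrinsics': array([[ 0.0136, -0.9999,  0.0038,  0.3138],
       [ 0.981 ,  0.0141,  0.1936, -0.5546],
       [-0.1936,  0.0011,  0.9811, -1.1499],
       [ 0.    ,  0.    ,  0.    ,  1.    ]])}
{'clock': 0.1, 'q': array([ 1.113 ,  0.2871,  1.578 ,  0.    ,  1.2786, -0.15  ]), 'qd': array([ 0.0002, -0.0025, -0.0034,  0.    ,  0.0002, -0.0003]), 'joint_torque': array([  0.0012, -40.73  , -29.3698,  -0.0002,   0.0034,  -0.    ]), 'tool_pos': array([0.2042, 0.6427, 0.2301]), 'orientation': array([ 0.1533,  0.9882, -0.001 , -0.0003]), 'wrist_force': array([ 0.6656,  0.1586, -0.6798]), 'moment': array([0.088 , 0.0705, 0.0174]), 'finger_force': 0.0, 'gripper_width': 0.0855102505405448} 0.0187
```

View pics/scene0.png

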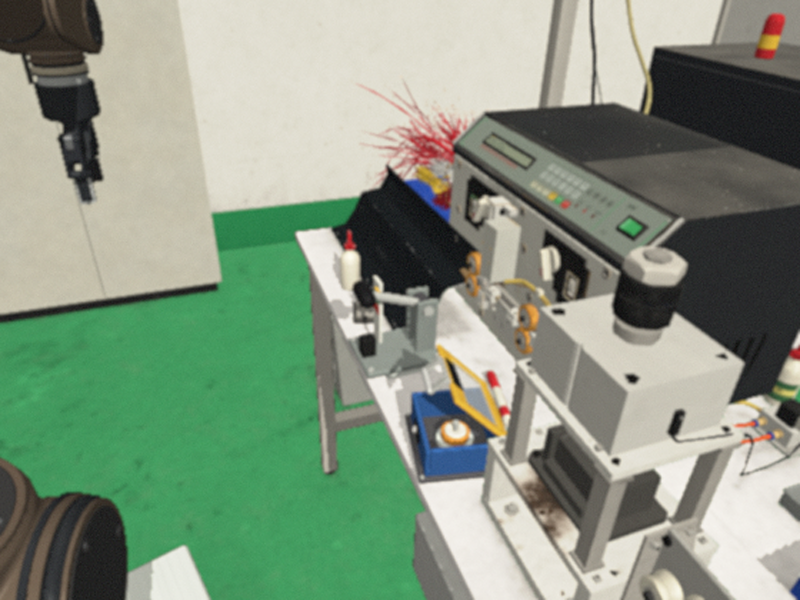

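View pics/top0.png

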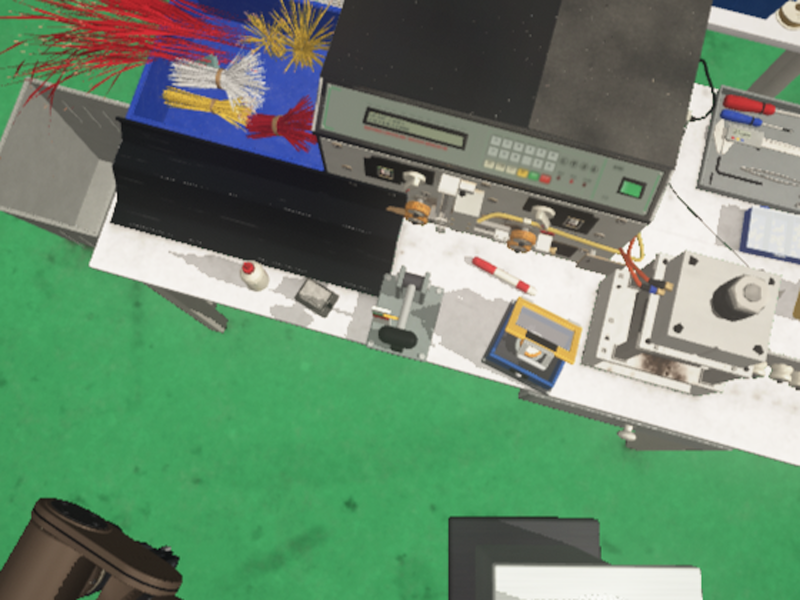

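Scene: lever pedestal near (400,325), tester near (455,425) in the 800-px view. Top: pedestal (405,315), grip (398,338), tester (530,345), marker (500,275), die (318,295), oil (255,275). Zooming for corners.

Run:
```python
import numpy as np,cv2
def crop(n,x0,y0,w,h,s):
    im=np.load(n+"0.npy")[y0:y0+h,x0:x0+w,::-1]
    im=cv2.resize(im,None,fx=s,fy=s,interpolation=cv2.INTER_CUBIC)
    for k in range(0,w,10):cv2.putText(im,str(x0+k),(k*s,8),0,.3,(0,0,255),1);cv2.line(im,(k*s,10),(k*s,14),(0,0,255))
    for k in range(0,h,10):cv2.putText(im,str(y0+k),(0,k*s+4),0,.3,(0,0,255),1)
    cv2.imwrite(f"pics/{n}c.png",im)
crop("scene",235,185,130,100,6)
crop("top",250,180,160,98,5)
```

```text
(no output)
```

View pics/scenec.png

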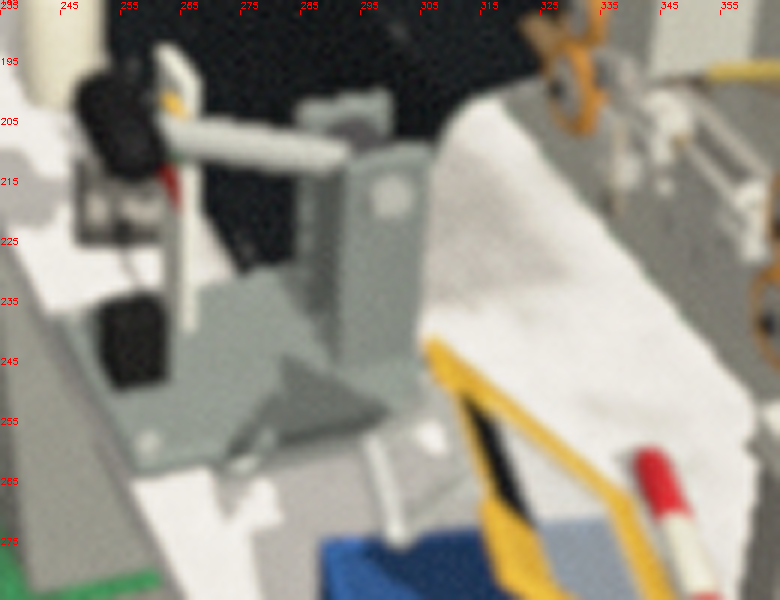

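View pics/topc.png

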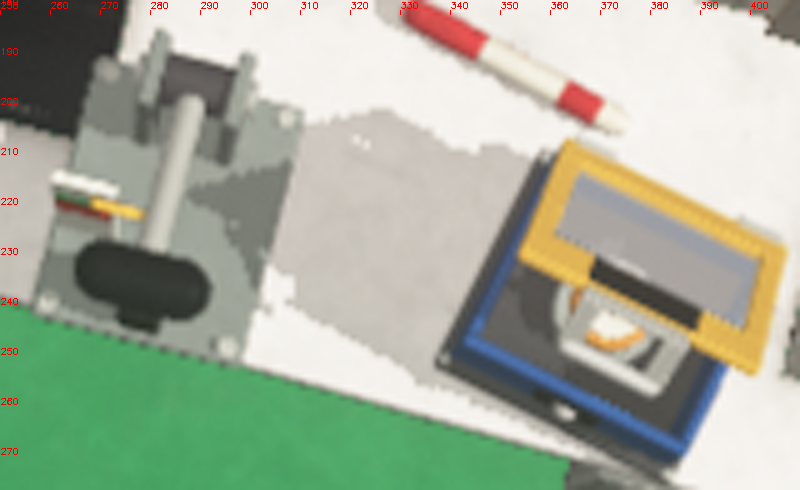

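Scene zoom: grip centre (255,205.5), cover's near-left corner (306.7,242). Top zoom: grip (278.4,236.4), pad (379,238.6), cover corners (354.4,231.4),(401.4,254.4),(363.6,208),(407,229.4). Next I extract the yellow frame in the scene view and triangulate.

Run:
```python
from h import *
np.set_printoptions(precision=4,suppress=True)
for n,box in(("scene",(290,230,380,320)),("top",(340,200,410,260))):
    im=np.load(n+"0.npy"); hsv=cv2.cvtColor(im,cv2.COLOR_RGB2HSV)
    mk=cv2.inRange(hsv,(18,120,110),(32,255,255)); z=np.zeros_like(mk); x0,y0,x1,y1=box; z[y0:y1,x0:x1]=mk[y0:y1,x0:x1]
    c=max(cv2.findContours(z,cv2.RETR_EXTERNAL,cv2.CHAIN_APPROX_NONE)[0],key=cv2.contourArea)
    pts=np.concatenate([k for k in cv2.findContours(z,cv2.RETR_EXTERNAL,cv2.CHAIN_APPROX_NONE)[0] if cv2.contourArea(k)>5])
    hull=cv2.convexHull(pts); print(n,cv2.approxPolyDP(hull,2.5,True)[:,0].tolist())
print("knob",two((255,205.5),(278.4,236.4)))
m,E=cam("scene"); print("scenecam",-E[:3,:3].T@E[:3,3]); m,E=cam("top"); print("topcam",-E[:3,:3].T@E[:3,3])
im=np.load("scene0.npy")[225:325,280:400,::-1]
im=cv2.resize(im,None,fx=6,fy=6,interpolation=cv2.INTER_CUBIC)
for k in range(0,120,10):cv2.putText(im,str(280+k),(k*6,8),0,.3,(0,0,255),1)
for k in range(0,100,10):cv2.putText(im,str(225+k),(0,k*6+4),0,.3,(0,0,255),1)
cv2.imwrite("pics/scenec2.png",im)
```

```text
scene [[306, 242], [340, 269], [354, 303], [347, 304], [318, 281]]
top [[363, 208], [406, 230], [400, 254], [354, 231]]
knob (array([0.4827, 0.314 , 0.1365]), np.float64(0.0009363168206641029))
scenecam [ 0.0944 -0.314   0.5826]
topcam [0.3172 0.3228 1.2343]
```

View pics/scenec2.png

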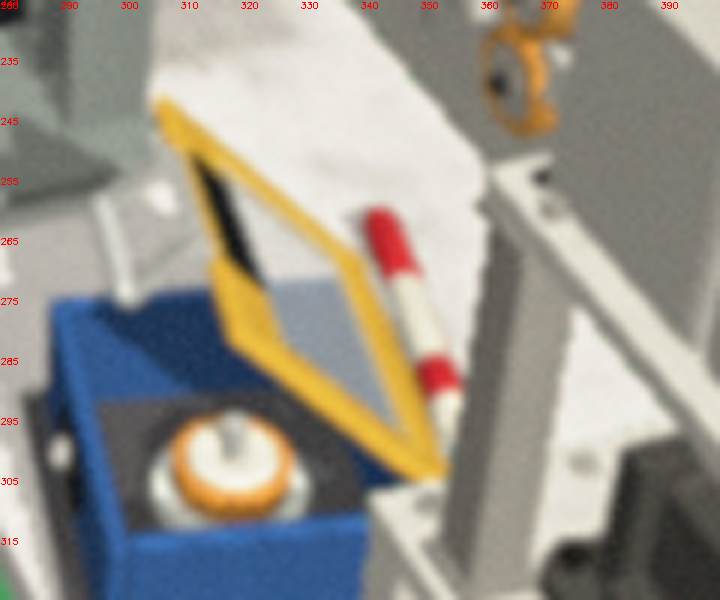

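Run:
```python
from h import *
np.set_printoptions(precision=4,suppress=True)
S=dict(FL=(306,241.8),FR=(318,281.5),HR=(352,303.5),HL=(339.8,268.3),pad=(316.5,261.5))
T=dict(FL=(354.4,231.4),FR=(401,254.4),HR=(406.7,229.6),HL=(363.6,208.2),pad=(379,238.6))
for k in S: print(k,*two(S[k],T[k]))
for h in(.01,.03,.05): # plates of tester/pedestal from top view
  pass
# tester rim (blue) corners on top, z = riser+0.058
rim=[(343.5,248),(386.5,270)]   # front-left, front-right rim
base=[(338,253)]
ped=[(257.5,241.5),(299,252.5),(310.5,202)]
for z in(.02,.03,.04,.05,.06,.08,.1): print(z,[plane("top",p,z)[:2] for p in ped], np.linalg.norm(plane("top",ped[0],z)-plane("top",ped[1],z)),np.linalg.norm(plane("top",ped[2],z)-plane("top",ped[1],z)),"rim",[plane("top",p,z)[:2] for p in rim],np.linalg.norm(plane("top",rim[0],z)-plane("top",rim[1],z)))
# scene plate corners
print("ped FR corner",two((235+135/6,185+470/6),(299,252.5)))
print("ped cheek top?",two((235+300/6,185+105/6),(250+163/5,180+32/5)))
print("rim FL",two((280+55/6,225+303/6),rim[0]))
print("knob ends top", plane("top",(265.5,234.5),.1365),plane("top",(291.5,238),.1365))
```

```text
FL [0.4951 0.1561 0.1344] 0.0003992338812738022
FR [0.4473 0.0609 0.1323] 0.0035498943966873154
HR [0.5081 0.0334 0.0729] 0.006590962058633957
HL [0.5592 0.1242 0.0641] 0.0006876969993380836
pad [0.4803 0.105  0.1294] 0.003095053842448115
0.02 [array([0.4873, 0.361 ]), array([0.4633, 0.2659]), array([0.5816, 0.2397])] 0.09814524822930643 0.12112317039432191 rim [array([0.4751, 0.1642]), array([0.4262, 0.0671])] 0.10863011885290938
0.03 [array([0.4859, 0.3607]), array([0.4621, 0.2663]), array([0.5794, 0.2404])] 0.0973369981039075 0.12012569145951704 rim [array([0.4738, 0.1655]), array([0.4253, 0.0692])] 0.10773552325333607
0.04 [array([0.4845, 0.3604]), array([0.4609, 0.2668]), array([0.5772, 0.2411])] 0.09652874797850859 0.11912821252471219 rim [array([0.4725, 0.1668]), array([0.4244, 0.0713])] 0.10684092765376281
0.05 [array([0.4831, 0.3601]), array([0.4597, 0.2673]), array([0.575 , 0.2418])] 0.0957204978531096 0.1181307335899073 rim [array([0.4712, 0.1681]), array([0.4235, 0.0735])] 0.10594633205418952
0.06 [array([0.4817, 0.3598]), array([0.4585, 0.2677]), array([0.5729, 0.2424])] 0.09491224772771069 0.11713325465510244 rim [array([0.4699, 0.1694]), array([0.4226, 0.0756])] 0.10505173645461623
0.08 [array([0.4789, 0.3591]), array([0.4561, 0.2687]), array([0.5685, 0.2438])] 0.09329574747691284 0.1151382967854928 rim [array([0.4673, 0.172 ]), array([0.4208, 0.0798])] 0.1032625452554697
0.1 [array([0.4761, 0.3585]), array([0.4537, 0.2696]), array([0.5642, 0.2452])] 0.09167924722611495 0.11314333891588307 rim [array([0.4647, 0.1746]), array([0.419, 0.084])] 0.10147335405632313
ped FR corner (array([0.461 , 0.2669, 0.0242]), np.float64(0.004018630686785779))
ped cheek top? (array([0.5798, 0.3138, 0.1166]), np.float64(0.031299785402627664))
rim FL (array([0.4699, 0.1692, 0.0562]), np.float64(0.001080461759322381))
knob ends top [0.4858 0.341  0.1365] [0.4793 0.287  0.1365]
```

Measurements agree with each other: tester yaw ≈ -0.467, hinge ≈ (0.536, 0.0755, 0.066), cover angle ≈ 0.75, knob ≈ (0.483, 0.314, 0.136). I'll travel with the fingers shut.

```bash
python3 -m handwheel '[[0,0,0,-0.06,-0.06,0,0],[0,0,0,-0.12,-0.12,0,0],[0,0,0,-0.17,-0.17,0,0],[0,0,0,-0.23,-0.23,0,0],[0,0,0,-0.29,-0.29,0,0]]'
python3 -m handwheel '[[0,0,0,-0.06,-0.06,0,0],[0,0,0,-0.12,-0.12,0,0],[0,0,0,-0.17,-0.17,0,0],[0,0,0,-0.23,-0.23,0,0],[0,0,0,-0.29,-0.29,0,0]]'
```

```text
clock: 0.52
tool_pos: [0.2981, 0.4607, 0.2306]
orientation: [0.153, 0.988, -0.0, -0.0]
wrist_force: [0.2, 0.1, 0.5]
gripper_width: 0.0254
finger_force: 0.0
clock: 0.93
tool_pos: [0.3916, 0.2799, 0.231]
orientation: [0.153, 0.988, -0.0, -0.0]
wrist_force: [1.2, -0.3, 0.3]
gripper_width: -0.0001
finger_force: 0.0
```

```bash
cat >> h.py <<'E'
Hh=np.array([.536,.0755,.066]); U=np.array([-.893,.450,0])
def t(rr,z): return Hh+rr*U+[0,0,z]
E
python3 -m handwheel '[[0,0,0,-0.06,-0.06,0,0],[0,0,0,-0.12,-0.12,0,0],[0,0,0,-0.17,-0.17,0,0],[0,0,0,-0.23,-0.23,0,0],[0,0,0,-0.29,-0.28,0,0]]'
python3 -m handwheel '[[0,0,0,0,0,0,0],[0,0,0,0,0,0,0]]'
python3 - <<'E'
from h import *
np.set_printoptions(precision=4,suppress=True)
for a in((.052,.075),(.067,.052),(.077,.03),(.08,.015),(.083,.004)): print(t(*a),rel(t(*a)))
im=r.get_image("scene")
cv2.imwrite("pics/s2.png",cv2.resize(im[180:330,220:420,::-1],None,fx=4,fy=4,interpolation=cv2.INTER_CUBIC))
E
```

```text
clock: 1.35
tool_pos: [0.4873, 0.1023, 0.231]
orientation: [0.153, 0.988, -0.0, -0.0]
wrist_force: [0.9, 0.4, -0.2]
gripper_width: 0.0001
finger_force: 0.0
clock: 1.52
tool_pos: [0.4878, 0.1027, 0.2308]
orientation: [0.155, 0.988, 0.0, -0.001]
wrist_force: [-0.1, -0.5, -0.3]
gripper_width: 0.0003
finger_force: 0.0
[0.4896 0.0989 0.141 ] [-0.0059 -0.0061  0.1796]
[0.4762 0.1056 0.118 ] [ 0.0236 -0.0014  0.2257]
[0.4672 0.1101 0.096 ] [0.0433 0.0017 0.2697]
[0.4646 0.1115 0.081 ] [0.0492 0.0026 0.2997]
[0.4619 0.1129 0.07  ] [0.0551 0.0035 0.3217]
```

View pics/s2.png

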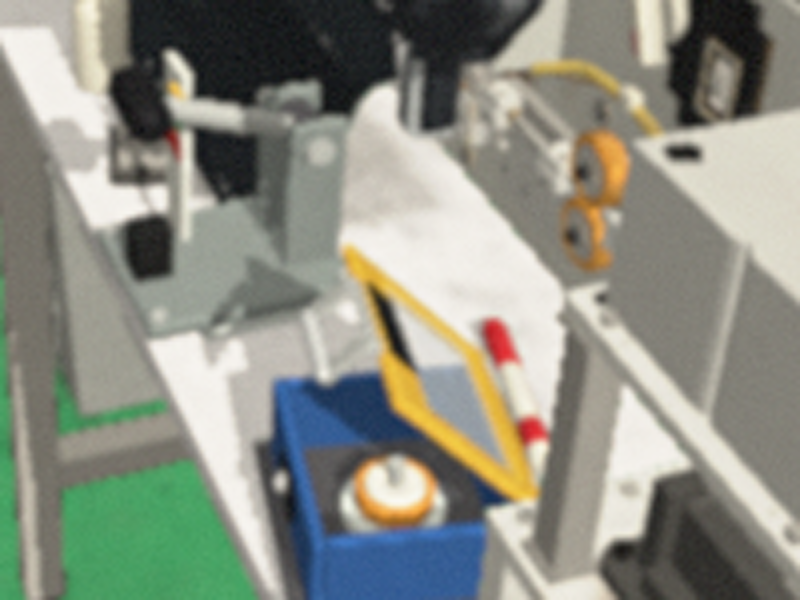

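The fingers hang above the cover (tips at about crop (425,130)) and the way down is clear. I'll descend to contact, then follow the arc.

```bash
python3 -m handwheel '[[0,0,0,0,0,0.06,0],[0,0,0,-0.005,-0.005,0.12,0],[0,0,0,-0.005,-0.005,0.15,0],[0,0,0,-0.005,-0.005,0.17,0],[0,0,0,-0.005,-0.005,0.18,0]]'
python3 -m handwheel '[[0,0,0,0.01,0,0.01,0],[0,0,0,0.02,0,0.025,0],[0,0,0,0.03,0.005,0.045,0],[0,0,0,0.04,0.005,0.07,0],[0,0,0,0.05,0.01,0.09,0]]'
python3 -c "
from h import *
o=r.observe();print(rel(t(.083,.004)));im=r.get_image('scene')
cv2.imwrite('pics/s3.png',cv2.resize(im[180:330,220:420,::-1],None,fx=4,fy=4,interpolation=cv2.INTER_CUBIC))"
```

```text
clock: 1.98
tool_pos: [0.4873, 0.1025, 0.1395]
orientation: [0.152, 0.988, -0.0, -0.002]
wrist_force: [-0.9, -0.0, 0.0]
gripper_width: -0.0001
finger_force: 0.0
clock: 2.4
tool_pos: [0.4667, 0.1138, 0.0962]
orientation: [0.153, 0.988, -0.0, 0.001]
wrist_force: [0.8, -2.0, 1.0]
gripper_width: -0.0
finger_force: 0.8
[ 0.00866099 -0.0047918   0.0524507 ]
```

View pics/s3.png

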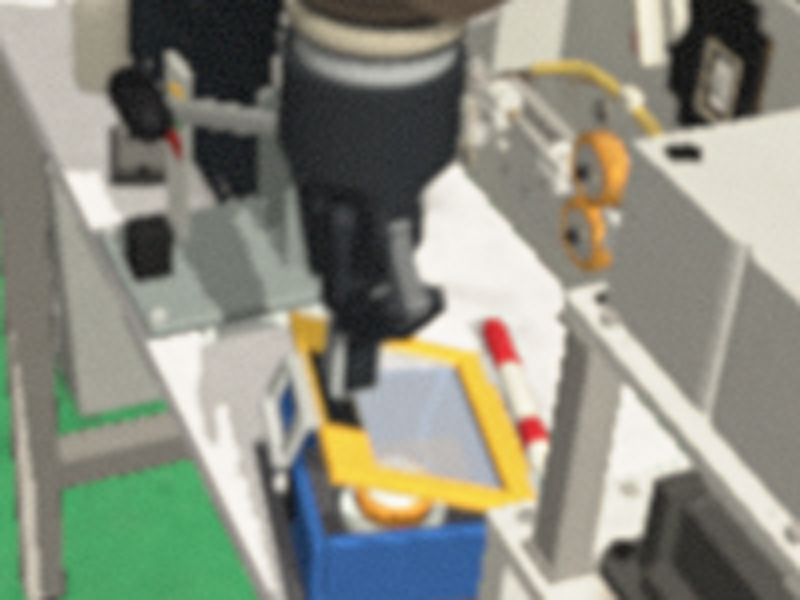

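The fingers are on the pad at crop (355,385) and the cover is following. I'll keep closing.

```bash
python3 -m handwheel '[[0,0,0,0.003,-0.002,0.012,0],[0,0,0,0.005,-0.003,0.022,0],[0,0,0,0.006,-0.004,0.03,0],[0,0,0,0.007,-0.004,0.036,0],[0,0,0,0.007,-0.004,0.04,0]]'
python3 -m handwheel '[[0,0,0,0,0,0.004,0],[0,0,0,0,0,0.008,0]]'
python3 -m handwheel '[[0,0,0,0,0,0.004,0],[0,0,0,0,0,0.008,0]]'
```

```text
clock: 2.87
tool_pos: [0.4627, 0.1128, 0.0762]
orientation: [0.153, 0.988, 0.0, -0.0]
wrist_force: [-0.2, 1.8, 2.0]
gripper_width: -0.0002
finger_force: 1.0
clock: 3.03
tool_pos: [0.4628, 0.113, 0.0745]
orientation: [0.153, 0.988, 0.0, -0.002]
wrist_force: [-10.5, 1.2, 22.0]
gripper_width: -0.0001
finger_force: 10.4
clock: 3.2
tool_pos: [0.4623, 0.1132, 0.0705]
orientation: [0.153, 0.988, 0.0, -0.002]
wrist_force: [-7.3, 2.5, 12.6]
gripper_width: -0.0001
finger_force: 6.8
```

```bash
python3 -m handwheel '[[0,0,0,0,0,0.004,0],[0,0,0,0,0,0.006,0],[0,0,0,0,0,0.006,0]]'
python3 -m handwheel '[[0,0,0,0,0,0.003,0],[0,0,0,0,0,0.006,0],[0,0,0,0,0,0.006,0]]'
```

```text
clock: 3.45
tool_pos: [0.4626, 0.1129, 0.0657]
orientation: [0.153, 0.988, 0.0, -0.0]
wrist_force: [-2.3, 0.8, 5.3]
gripper_width: 0.0
finger_force: 2.7
clock: 3.7
tool_pos: [0.4627, 0.1129, 0.0654]
orientation: [0.153, 0.988, -0.0, -0.002]
wrist_force: [-10.6, 1.5, 22.6]
gripper_width: -0.0002
finger_force: 11.6
```

Force rose to 22 N, dropped to 5 N, then rose again without further travel: snapped and bottomed. Lifting off and moving over the lever grip.

```bash
python3 -m handwheel '[[0,0,0,0,0,-0.06,0],[0,0,0,0,0,-0.12,0],[0,0,0,0,0,-0.18,0],[0,0,0,0,0,-0.24,0],[0,0,0,0,0,-0.28,0]]'
python3 -m handwheel '[[0,0,0,0.02,0.07,0,0],[0,0,0,0.04,0.15,0,0],[0,0,0,0.06,0.23,0,0],[0,0,0,0.08,0.31,0,0],[0,0,0,0.096,0.385,0,0]]'
python3 -m handwheel '[[0,0,0,0,0,0,0],[0,0,0,0,0,0,0]]'
python3 -c "
from h import *
print(rel([.479,.315,.155]));
im=np.hstack([r.get_image('scene')[185:325,235:365,::-1],r.get_image('top')[160:300,250:410,::-1]])
cv2.imwrite('pics/s4.png',cv2.resize(im,None,fx=2.75,fy=2.75,interpolation=cv2.INTER_CUBIC))"
```

```text
clock: 4.12
tool_pos: [0.4638, 0.1124, 0.2052]
orientation: [0.153, 0.988, -0.0, 0.002]
wrist_force: [0.7, 0.7, 0.4]
gripper_width: -0.0001
finger_force: 0.0
clock: 4.53
tool_pos: [0.4752, 0.3125, 0.2019]
orientation: [0.153, 0.988, -0.0, 0.0]
wrist_force: [0.5, -0.2, 0.0]
gripper_width: 0.0001
finger_force: 0.0
clock: 4.7
tool_pos: [0.475, 0.312, 0.2014]
orientation: [0.152, 0.988, -0.001, -0.0]
wrist_force: [0.4, 0.2, -0.1]
gripper_width: 0.0002
finger_force: 0.0
[-0.0057996   0.00829641  0.09270933]
```

View pics/s4.png

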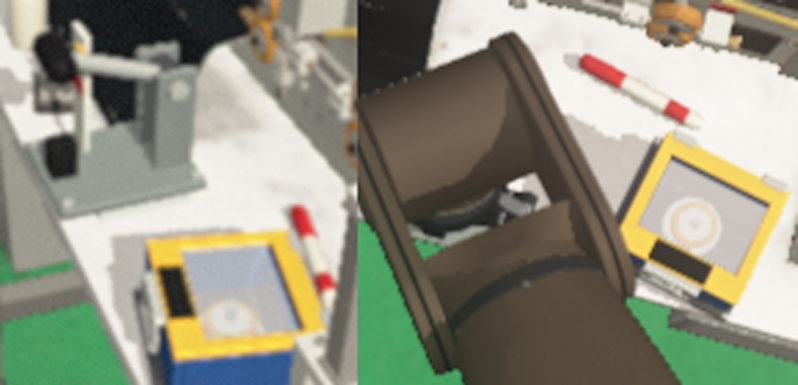

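The cover lies flat and shut (scene crop (235,295)), and the lever is still at rest. Descending to the grip.

```bash
python3 -m handwheel '[[0,0,0,-0.003,0.006,0.03,0],[0,0,0,-0.003,0.006,0.06,0],[0,0,0,-0.003,0.006,0.08,0],[0,0,0,-0.003,0.006,0.09,0],[0,0,0,-0.003,0.006,0.094,0]]'
python3 -m handwheel '[[0,0,0,0,0,0.004,0],[0,0,0,0,0,0.008,0],[0,0,0,0,0,0.008,0]]'
python3 -m handwheel '[[0,0,0,0,0,0.006,0],[0,0,0,0,0,0.012,0],[0,0,0,0,0,0.012,0]]'
```

```text
clock: 5.22
tool_pos: [0.4772, 0.3118, 0.1541]
orientation: [0.154, 0.988, -0.001, -0.001]
wrist_force: [-0.4, 0.5, -0.1]
gripper_width: -0.0003
finger_force: 0.0
clock: 5.47
tool_pos: [0.4779, 0.3131, 0.1517]
orientation: [0.153, 0.988, 0.0, 0.0]
wrist_force: [-0.5, -0.9, -0.0]
gripper_width: 0.0001
finger_force: 0.0
clock: 5.72
tool_pos: [0.4767, 0.3138, 0.1465]
orientation: [0.153, 0.988, 0.0, -0.001]
wrist_force: [-5.3, 1.0, 6.9]
gripper_width: 0.0001
finger_force: 3.7
```

```bash
python3 -m handwheel '[[0,0,0,0,0,0.01,0],[0,0,0,0,0,0.022,0],[0,0,0,0,0,0.034,0],[0,0,0,0,0,0.044,0],[0,0,0,0,0,0.05,0]]'
python3 -m handwheel '[[0,0,0,0,0,0,0],[0,0,0,0,0,0,0]]'
python3 -c "
from h import *
im=r.get_image('scene')[180:260,235:335,::-1]
cv2.imwrite('pics/s5.png',cv2.resize(im,None,fx=7,fy=7,interpolation=cv2.INTER_CUBIC))"
```

```text
clock: 6.13
tool_pos: [0.4762, 0.3147, 0.1222]
orientation: [0.153, 0.988, 0.001, -0.002]
wrist_force: [-7.1, 1.2, 10.6]
gripper_width: -0.0004
finger_force: 5.4
clock: 6.3
tool_pos: [0.4763, 0.3147, 0.1224]
orientation: [0.153, 0.988, 0.001, -0.002]
wrist_force: [-7.5, 1.9, 10.6]
gripper_width: 0.0003
finger_force: 5.1
```

View pics/s5.png

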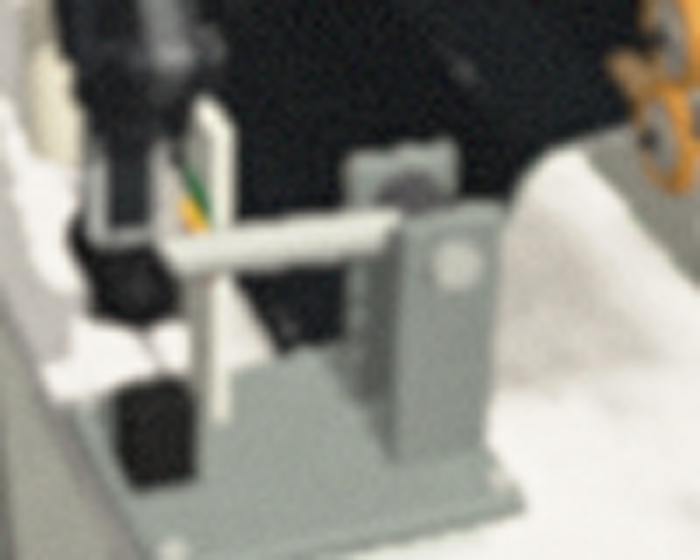

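The lever is near level, pointer (195,212) at the green with green showing above it. Estimated value is about 0.28. I'll press 1.5 mm more towards the middle, hold, and check the grip position against its projection.

```bash
python3 -m handwheel '[[0,0,0,0,0,0.003,0],[0,0,0,0,0,0.003,0],[0,0,0,0,0,0.003,0],[0,0,0,0,0,0.003,0],[0,0,0,0,0,0.003,0]]'
python3 -c "
from h import *
for z in (.114,.1095,.106,.098): print(z,proj('scene',[.477,.3147,z]))
im=r.get_image('scene')[195:230,240:275]
m=(im.max(2)<60).astype(np.uint8); print('dark rows per col',[(240+c,np.where(m[:,c])[0][[0,-1]]+195) for c in range(8,20,2) if m[:,c].any()])
h=cv2.cvtColor(im,cv2.COLOR_RGB2HSV)
for n,a,b in(('yel',(15,110,100),(32,255,255)),('grn',(45,80,40),(90,255,255)),('red',(170,110,60),(180,255,255))):
  y,x=np.where(cv2.inRange(h,a,b)); print(n,len(x),(x.mean()+240,y.mean()+195,y.min()+195,y.max()+195) if len(x) else '')
"
```

```text
clock: 6.77
tool_pos: [0.4762, 0.3147, 0.1212]
orientation: [0.153, 0.988, 0.001, -0.002]
wrist_force: [-8.6, 1.5, 10.9]
gripper_width: 0.0001
finger_force: 5.2
0.114 [252.44103799 215.26845664]
0.1095 [252.46879551 217.0593734 ]
0.106 [252.49028171 218.4456648 ]
0.098 [252.53905791 221.59270831]
dark rows per col [(248, array([195, 221])), (250, array([195, 224])), (252, array([195, 225])), (254, array([195, 226])), (256, array([195, 225])), (258, array([195, 224]))]
yel 11 (np.float64(262.09090909090907), np.float64(210.36363636363637), np.int64(209), np.int64(212))
grn 2 (np.float64(263.0), np.float64(207.5), np.int64(207), np.int64(208))
red 0
```

```bash
python3 -c "
from h import *
print(r.close_job())"
```

```text
the job is handed in; nothing more can be done
None
```

The job is handed in: the cover is snapped shut, and the arm is holding the lever at about 0.29 rad (estimated from how far the grip dropped), in the green band, with about 11 N of downward force; I did not get a verdict back.

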